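Hang up the clip basket, then crack the stuck steriliser lid and hold it ajar

ROBOT

A 6-joint arm with a two-finger parallel gripper is mounted at the origin on the work surface. World frame = base frame: x ahead of the robot, y to its left, z up, the work surface at z = 0. Lengths are in m, angles in rad, forces in N, time in s.
With the tool pointing down it reaches from about 0.375 to 0.925 m from the base axis. Payload 5.7 kg.
Tool frame: the origin (TCP) lies midway between the tips of the shut fingers; the grasp point (between the pads) lies 19 mm behind it; z points along the fingers, y is the line along which they close (so a half turn about z gives the same grasp; the last joint's range is limited). The gripper opens to 88 mm and grips with 3 to 60 N. Pads are 20 mm wide; open, the fingers measure 115 mm over their backs; the gripper's body (75 mm by 178 mm) begins 61 mm behind the grasp point.
Start: joints at [1.019, 0.359, 1.51, -0, 1.272, -0.115], TCP at [0.254, 0.544, 0.223] pointing down, gripper open.
Joint ranges: [-2.97, 2.97], [-1.01, 2.36], [0.21, 2.38], [-0.96, 4.11], [0.2, 2.71], [-2.98, 2.98]. Speed limits (rad/s): [2.39, 2.39, 3.14, 3.14, 3.14, 3.14].

INTERFACE

Orientations are given as a 3x3 rotation matrix whose columns are the frame's x, y, z axes.
In Python, from cell import env, eyes gives the robot as it stands.
- The arm moves only by the shell command python3 -m crank 'ROWS' [OPENING]. ROWS is JSON, a list of rows, each an object with "slide": the shift along the world's x, y, z in units of 0.6 m (1.0 is 0.6 m), a list of three; "roll": the turn about the world's z in units of 1.5 rad (1.0 is 1.5 rad). In form: [{"slide": [x, y, z], "roll": roll}, ...]. A call has 1 to 10 rows; each row is the pose to reach, as a shift and turn from the pose commanded when the call began; what a row does not reach only later rows make up. A row lasts 1/8 s, in which the tool goes at most 62.5 mm and 10.7 degrees, less where a joint would pass 70% of its speed; a pose out of reach is approached as far as the arm can. A call with a number of a shift or a turn outside -1 to 1 is refused whole. A call with a gripper value outside its range is refused whole. OPENING is the gripper command: -1 is shut, 1 is fully open, values between are in proportion, set as the call begins (- or left out, the last holds). The fingers move at their own pace and stop on an object; the grip force is fixed at half the most. Time passes only in rows, so rows that repeat a pose let the fingers close. It gives the time, the measured TCP pose, the force and the opening at its end, in the units of the state.
- env.get_obs(): the state, without advancing time (a new reading comes with each control period).
- eyes.camera(name): name is "scene" or "side" or "wrist"; returns (picture, depth): 420x560x3 uint8, red, green, blue; 420x560 float32, m along the optical axis (not along the pixel's ray), 0 where there is no reading.
- eyes.camera_model(name): a dict with "K" (3x3 intrinsics, pixels), "pose" (4x4, takes a point from camera to world coordinates); the wrist camera has in their place "mount" (4x4, takes a point from camera to tool coordinates, whose origin is the TCP and whose axes are the flange's). Camera axes: x right, y down, z forward; pixel columns grow to the right and rows downward; lengths in m; the calibration is good to about 2 mm. A picture is of the moment at which its call begins: read the wrist's pose just before it. camera_model takes no time and is no camera call.
- env.finish_job(): hands the job in, once; it reports no verdict.
Trained networks look in the newest picture that a camera, given by its name, has taken for a name from the list of things; names that differ only in an ending like _2 or _b are one class to them, and where a whole thing is asked for, a point or a joint stands for the part that bears it (a point fixed in the world has none). Each returns a list of dicts, best first, with "conf" (0 to 1); they miss things now and then, are a little off and sometimes report something else, mostly with a low value. They report only what shows in the picture. A call takes as long as a camera call. They do not tell look-alikes from the thing itself.
- eyes.recognise(label, camera): "at" ([x, y, z] in m, in world coordinates, good to about 4 mm: the middle of the surface that is visible of it).
- eyes.trace(label, camera): "pixels" (420x560 bool, what is visible of it).
The state is a dict: "t": time; "joint_pos": joint angles; "qvel": joint speeds; "joint_torque": joint torques, N m; "tcp_pos": TCP position; "orientation": TCP orientation; "ft_force": force on the tool from outside, world axes, zero at the start; "ft_torque": the same for the moment, N m; "finger_gap": opening from 0.0 (shut) to 1.0 (fully open).
Only numpy, scipy, OpenCV 4.12 (cv2) and the standard library are available. Lean on these libraries where they do the work, as an engineer would, in place of code of your own. Each camera call takes 0.05 s, during which the arm holds its last target. There are 200 camera calls.

TASK

A wire basket of hair clips has been left standing on the closed lid of the bench steriliser: hang it by its handle on the double hook of the draining stand, and let go of it. Then pull the steriliser's lid up by its handle until the stuck seal breaks, and hold it just ajar to let the steam out, its front edge about 3 cm up; never let it fly wide open. Keep the basket upright, leave everything else on the bench where it is, and finish while still holding the lid ajar.

Things in the scene. Friction and masses are not known exactly. Their poses are not given: they have to be found in the camera images.
- basket_grip (a point): Middle of the basket's handle: a level bar along the basket's own y, 115 mm above its underside. The grip is a black sleeve 10 mm thick, 25 mm each side of this point; beyond it 6 mm steel wire runs level to 55 mm each side, then bends down to the basket's ends (uprights 68 mm each side). Free space under the bar to the rim, 65 mm lower. x across the bar, z up.
- basket: Open stainless wire basket of steel hair clips, 85 mm (x) by 140 mm (y) and 50 mm deep, with a rigid (not swinging) upright bail handle over its middle; 118 mm high in all, 0.2 to 0.42 kg. Origin at the centre of its underside, z up. It starts standing on the steriliser's lid.
- basket_center (a point): Centre of the basket with its handle, 60 mm above its underside.
- stand: Draining stand, fixed to the bench: a shallow steel tray 190 mm (x) by 200 mm (y), 16 mm high, origin at the centre of its underside, z up, its front towards -x. A 14 mm post rises from x = +50 mm to 194 mm high and carries a level crossbar along y (92 mm long, 10 mm thick, centred 182 mm high) with the two hook prongs.
- hook (a point): Where the middle of the handle bar rests when hung: midway between the hook's two prongs, 183 mm above the bench, 6 mm over the prongs' centre line, 70 mm in front of the post. Axes as the stand. The prongs, 6 mm rods 38 mm each side in y, point along -x from the crossbar to upturned tips. The bar lies along y across both; within about 15 mm (x) of here the basket below stays clear of the post.
- hook_tip (a point): Midway between the upturned tips of the prongs, at their top: 28 mm in front (-x) of hook and 20 mm above it. Axes as the stand. The basket hangs below the prongs, with the uprights of its handle outside them and the fingers between them: bring it in from the front (-x) with the bar above this point, then lower it behind the tips
- steriliser: Bench steriliser, fixed: a stainless steel box 180 mm (x) by 260 mm (y), 132 mm high with its lid shut, control strip in front (-x). Origin at the centre of its underside, z up.
- lid: The steriliser's lid: a flat steel plate, 12 mm thick, 0.4 kg, top 132 mm above the bench when shut, with a black bar handle across it near its front. Its seal sticks: about 20 N up at the handle break it, it lets go some 4 mm up at the front and pops to 10 mm; then about 5 N carry the lid, which sinks back to 10 mm if let go. Origin on the hinge axis, axes as the steriliser's when shut.
- lid_handle (a point): Middle of the lid's handle: a level round black bar 12 mm thick and 120 mm long along the steriliser's y, its centre 35 mm above the lid's top face and 148 mm in front of and 47 mm above the hinge axis (lid shut); posts hold it 55 mm each side of this point. Turns with the lid.
- lid_front (a point): Middle of the lid's lower front edge, 180 mm in front of the hinge axis.
- lid_hinge (a point): Middle of the lid's hinge axis, which runs along the steriliser's y at its back (+x) edge: 88 mm behind the steriliser's centre, 120 mm above the bench. Axes as the steriliser.
- cream_jar_mid (a point): Bystander: centre of a white cream jar, 60 mm across, 50 mm high, in front of the steriliser.
- tint_bowl_mid (a point): Bystander: centre of a black tint bowl, 100 mm across, 45 mm high, standing on the stand's tray under the hook.
- spray_bottle_mid (a point): Bystander: centre of a grey spray bottle, 72 mm across, 176 mm high.
- mug_mid (a point): Bystander: centre of a white mug, 80 mm across, 90 mm high.
- clip: Bystander: a single steel hair clip, 75 mm long, lying in front of the steriliser.
- comb: Bystander: a black tail comb, 170 mm long, lying in front of the stand.
- hairbrush: Bystander: a black paddle hairbrush, 220 mm long, lying on its back at the right of the bench.
Mind the look-alikes: they are no part of the job. Leave any pink look-alike of the basket alone.

How it is judged:
On the way, in this order (a step that is already met when the one before it is completed fails the run):
1. the basket hangs by its handle on both prongs of the hook, upright and let go (x of basket_grip in the frame of hook between -0.03 and 0.05 m and y of basket_grip in the frame of hook between -0.02 and 0.02 m and z of basket_grip in the frame of hook between -0.008 and 0.012 m and contact force between basket and stand above 1 N and contact force between the fingers and basket below 0.1 N and angle between basket's own z axis and vertical below 0.25 rad and linear speed of basket below 0.05 m/s), for 0.3 s.
2. the seal is broken and the lid is held ajar (value of joint lid between 0.09 and 0.3 rad and contact force between the fingers and lid above 0.5 N), for 0.5 s.
At the end, for the whole second after the job is handed in: The basket hangs upright (within 0.25 rad) by its bar on both prongs, bar middle -30 to +50 mm along, 20 mm across and about 10 mm in height of the hook point, not touched; the fingers hold the lid still, 0.09 to 0.30 rad open (front edge 16 to 53 mm up); bystanders within 30 mm of their places (all of step 1 and all of step 2 and contact force between lid and basket below 0.1 N and velocity of joint lid between -0.1 and 0.1 rad/s and distance of each of cream_jar_mid, tint_bowl_mid, spray_bottle_mid, mug_mid, clip, comb, hairbrush from where it was at the start of the episode below 0.03 m); the arm keeps its last pose, push and grip.
It fails at once if the lid flies open beyond 0.45 rad (front edge 78 mm up) (value of joint lid above 0.45 rad).
It fails at once if the basket is tipped by more than 0.7 rad (angle between basket's own z axis and vertical above 0.7 rad).
It fails at once if a bystander is pushed more than 40 mm from its place (distance of any of cream_jar_mid, tint_bowl_mid, spray_bottle_mid, mug_mid, clip, comb, hairbrush from where it was at the start of the episode above 0.04 m).
It also fails if it takes over 54 s, if anything falls off the work surface, if the arm or the gripper's body presses on something with over 40 N, if the wrist force passes 120 N, or if a joint passes its speed limit or range.

## Working session

There is one attempt and no reset: what is moved stays moved. The work goes in short steps, Python scripts to look and compute and a shell command to move; the robot and the scene stay as the last step left them, time stands still between calls to the robot, and variables do not carry over. Pictures are saved under pics/ and viewed, on a budget of 10 in all, crops included, one or two more only if the job needs it, and the job is handed in when it is done.

```bash
ls; mkdir -p pics; cat > h.py <<'E'
import numpy as np, cv2
from cell import env, eyes
def shot(c,fn=None):
    s=env.get_obs(); p,d=eyes.camera(c)
    if fn: cv2.imwrite(fn,p[:,:,::-1])
    m=eyes.camera_model(c); K=np.array(m["K"])
    if "pose" in m: T=np.array(m["pose"])
    else:
        W=np.eye(4); W[:3,:3]=s["orientation"]; W[:3,3]=s["tcp_pos"]; T=W@np.array(m["mount"])
    return p,d,K,T
def cloud(d,K,T):
    v,u=np.indices(d.shape); X=np.stack([(u-K[0,2])/K[0,0]*d,(v-K[1,2])/K[1,1]*d,d],-1)
    return X@T[:3,:3].T+T[:3,3]
def proj(P,K,T):
    q=(np.asarray(P)-T[:3,3])@T[:3,:3]; q=q@K.T; return q[...,:2]/q[...,2:]
E
python3 - <<'E'
from h import *
np.set_printoptions(precision=3,suppress=True)
ims=[]
for c in("scene","side"):
    p,d,K,T=shot(c,f"pics/{c}0.png"); print(c,T)
    for l in ["basket_grip","basket","stand","hook","hook_tip","steriliser","lid","lid_handle","cream_jar_mid","tint_bowl_mid","spray_bottle_mid","mug_mid","clip","comb","hairbrush"]:
        try: r=eyes.recognise(l,c)
        except Exception as e: print(l,e);continue
        print(l,[(np.round(x["at"],3).tolist(),round(x["conf"],2),proj(x["at"],K,T).round().tolist()) for x in r[:3]])
o=env.get_obs();print(o["t"],o["tcp_pos"],o["orientation"],o["finger_gap"])
E
```

```text
pics
scene [[ 0.768  0.396 -0.503  1.16 ]
 [ 0.641 -0.473  0.605 -0.79 ]
 [ 0.002 -0.787 -0.617  0.88 ]
 [ 0.     0.     0.     1.   ]]
basket_grip [([0.744, -0.328, 0.027], 0.94, [260.0, 319.0]), ([0.557, -0.181, 0.156], 0.6, [244.0, 226.0]), ([0.438, -0.654, 0.025], 0.58, [86.0, 337.0])]
basket [([0.742, -0.327, 0.028], 0.97, [260.0, 318.0]), ([0.556, -0.177, 0.159], 0.76, [244.0, 224.0]), ([0.437, -0.655, 0.026], 0.7, [85.0, 337.0])]
stand [([0.603, 0.151, -0.002], 0.8, [317.0, 219.0]), ([0.564, -0.217, 0.118], 0.51, [238.0, 243.0])]
hook [([0.607, 0.148, -0.0], 0.87, [317.0, 219.0]), ([0.566, -0.216, 0.119], 0.15, [239.0, 242.0])]
hook_tip [([0.603, 0.151, 0.005], 0.76, [317.0, 217.0])]
steriliser [([0.564, -0.22, 0.121], 0.8, [237.0, 242.0]), ([0.515, -0.193, 0.133], 0.17, [231.0, 227.0])]
lid [([0.514, -0.192, 0.134], 0.81, [231.0, 227.0])]
lid_handle [([0.512, -0.196, 0.129], 0.73, [230.0, 229.0]), ([0.355, -0.236, 0.048], 0.28, [189.0, 233.0])]
cream_jar_mid [([0.351, -0.234, 0.048], 0.64, [188.0, 233.0]), ([0.555, -0.18, 0.158], 0.49, [244.0, 225.0])]
tint_bowl_mid [([0.532,
[... 1108 characters left out ...]
9, [264.0, 249.0])]
lid_handle [([0.483, -0.188, 0.13], 0.57, [265.0, 250.0])]
cream_jar_mid [([0.356, -0.229, 0.051], 0.83, [229.0, 292.0]), ([0.35, -0.108, 0.005], 0.35, [216.0, 275.0])]
tint_bowl_mid [([0.541, 0.192, 0.03], 0.67, [242.0, 198.0]), ([0.599, 0.167, 0.002], 0.29, [260.0, 204.0])]
spray_bottle_mid [([0.745, -0.073, 0.094], 0.55, [327.0, 213.0]), ([0.549, -0.186, 0.159], 0.44, [286.0, 235.0])]
mug_mid [([0.398, 0.476, 0.06], 0.77, [184.0, 161.0])]
clip [([0.351, -0.11, 0.003], 0.64, [216.0, 276.0])]
comb []
hairbrush [([0.405, -0.493, 0.02], 0.56, [283.0, 372.0])]
1.6 [0.254 0.544 0.223] [[-0.906  0.423 -0.   ]
 [ 0.423  0.906 -0.   ]
 [ 0.    -0.    -1.   ]] 1.0018572436255255
```

View pics/scene0.png

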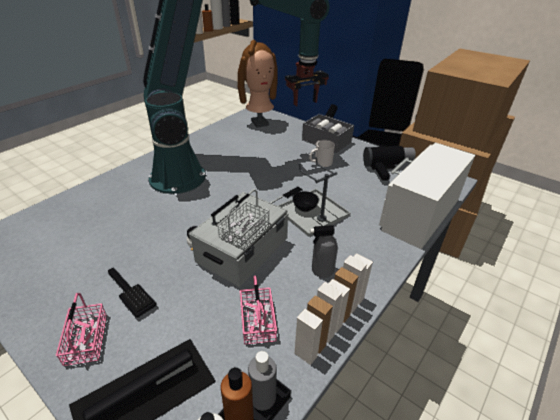

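View pics/side0.png

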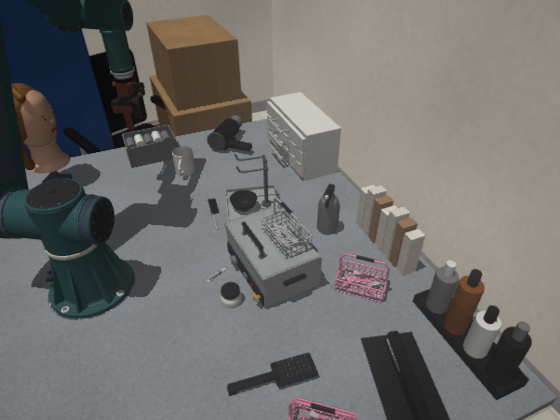

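The scene view shows the steel basket on the lid at (244,225) (side view: (287,237)). The two pink baskets, at (260,318) and (86,337) in the scene view, are look-alikes. I choose the steel one on the lid. Next I'll measure the geometry from depth and check the choice with one close crop.

```bash
python3 - <<'E'
from h import *
np.set_printoptions(precision=3,suppress=True)
crops=[]
def rect(P,n):
    if len(P)<5: print(n,len(P));return
    (c,s,a)=cv2.minAreaRect(P[:,:2].astype(np.float32)); print(n,len(P),"c",np.round(c,3),"size",np.round(s,3),"ang",round(a,1),"zmed",np.median(P[:,2]).round(3),"mean",P.mean(0))
A=[]
for c,(x,y) in(("scene",(180,160)),("side",(170,140))):
    p,d,K,T=shot(c); X=cloud(d,K,T); X=X[d>0].reshape(-1,3); A.append(X)
    crops.append(cv2.resize(p[y:y+150,x:x+190],(760,600))[:, :, ::-1][:,::2] if 0 else cv2.resize(p[y:y+150,x:x+190],(400,316),interpolation=cv2.INTER_CUBIC)[:,:,::-1])
    near=lambda a,b,r:(np.hypot(X[:,0]-a,X[:,1]-b)<r)
    z=X[:,2]
    rect(X[near(.54,-.2,.25)&(z>.126)&(z<.138)],"lidtop")
    rect(X[near(.54,-.2,.2)&(z>.150)&(z<.26)],"above lid")
    rect(X[near(.55,-.18,.15)&(z>.225)&(z<.26)],"grip")
    rect(X[near(.6,.15,.16)&(z>.01)&(z<.02)],"tray")
    rect(X[near(.6,.15,.16)&(z>.172)&(z<.215)],"hook")
    rect(X[near(.6,.15,.16)&(z>.06)&(z<.17)],"post")
cv2.imwrite("pics/crop.png",np.hstack(crops))
E
```

```text
lidtop 2253 c [ 0.592 -0.146] size [0.343 0.268] ang 5.0 zmed 0.132 mean [ 0.526 -0.173  0.132]
above lid 997 c [ 0.527 -0.172] size [0.145 0.157] ang 4.1 zmed 0.169 mean [ 0.54  -0.176  0.178]
grip 122 c [ 0.553 -0.177] size [0.012 0.141] ang 6.0 zmed 0.249 mean [ 0.555 -0.183  0.246]
tray 301 c [0.573 0.17 ] size [0.208 0.195] ang 75.9 zmed 0.014 mean [0.585 0.173 0.014]
hook 177 c [0.575 0.167] size [0.095 0.11 ] ang 77.1 zmed 0.184 mean [0.591 0.162 0.184]
post 104 c [0.622 0.153] size [0.013 0.01 ] ang 29.4 zmed 0.118 mean [0.622 0.152 0.117]
lidtop 3047 c [ 0.591 -0.144] size [0.341 0.272] ang 4.9 zmed 0.133 mean [ 0.503 -0.169  0.133]
above lid 1039 c [ 0.524 -0.17 ] size [0.146 0.161] ang 5.6 zmed 0.17 mean [ 0.534 -0.177  0.178]
grip 121 c [ 0.552 -0.176] size [0.01  0.139] ang 9.0 zmed 0.25 mean [ 0.552 -0.185  0.247]
tray 239 c [0.574 0.181] size [0.193 0.19 ] ang 75.6 zmed 0.015 mean [0.578 0.207 0.015]
hook 168 c [0.574 0.168] size [0.093 0.105] ang 76.7 zmed 0.185 mean [0.583 0.163 0.186]
post 89 c [0.618 0.153] size [0.019 0.014] ang 72.7 zmed 0.109 mean [0.618 0.154 0.11 ]
```

View pics/crop.png

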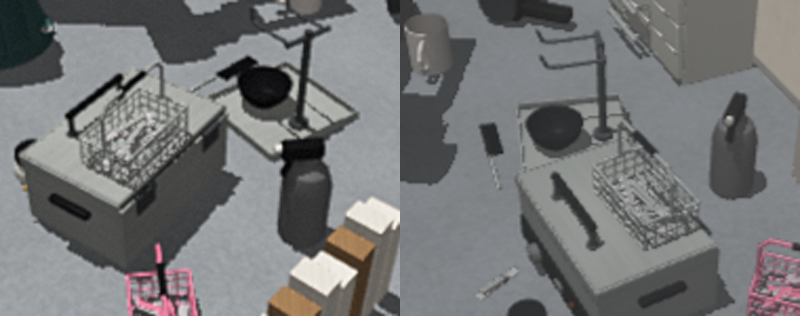

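The crop confirms the steel basket with a black grip. I measure the bar at about (0.552, -0.177, 0.247) with a yaw of about 7°. The hook works out near (0.552, 0.17, 0.183) with the stand's yaw at about -14°. I'll travel past the hook first and look at it with the wrist camera.

```bash
python3 -m crank '[{"slide":[0.02,-0.05,0.1],"roll":-0.1},{"slide":[0.41,-0.62,0.33],"roll":-0.67},{"slide":[0.41,-0.62,0.33],"roll":-0.67},{"slide":[0.41,-0.62,0.33],"roll":-0.67},{"slide":[0.41,-0.62,0.33],"roll":-0.67},{"slide":[0.41,-0.62,0.33],"roll":-0.67},{"slide":[0.41,-0.62,0.33],"roll":-0.67},{"slide":[0.41,-0.62,0.33],"roll":-0.67},{"slide":[0.41,-0.62,0.33],"roll":-0.67},{"slide":[0.41,-0.62,0.33],"roll":-0.67}]' 1 
cat >> h.py <<'E'
def line(P,n):
    c=np.median(P,0); q=P[:,:2]-c[:2]; w,v=np.linalg.eigh(q.T@q); a=v[:,1]
    if a[1]<0:a=-a
    t=q@a; yaw=np.degrees(np.arctan2(-a[0],a[1])); mid=c[:2]+a*(t.max()+t.min())/2
    print(n,len(P),"mid",mid.round(4),"yaw of y-axis",yaw.round(2),"len",np.ptp(t).round(3),"z",np.percentile(P[:,2],[5,50,95]).round(4))
E
python3 - <<'E'
from h import *
np.set_printoptions(precision=3,suppress=True)
p,d,K,T=shot("wrist","pics/w1.png"); X=cloud(d,K,T); print(env.get_obs()["tcp_pos"],env.get_obs()["t"],T)
X=X[d>0].reshape(-1,3); near=np.hypot(X[:,0]-.58,X[:,1]-.165)<.12; Y=X[near&(X[:,2]>.165)&(X[:,2]<.22)]
yaw=np.radians(-14)
for it in range(3):
    ex=np.array([np.cos(yaw),np.sin(yaw)]); ey=np.array([-ex[1],ex[0]])
    c=np.array([.62,.153]); 
    u=(Y[:,:2]-c)@ex; v=(Y[:,:2]-c)@ey
    cb=Y[abs(u)<.012]
    L=Y[(u<-.02)&(u>-.085)&(v>0)]; R=Y[(u<-.02)&(u>-.085)&(v<0)]
    print([len(cb),len(L),len(R)])
    ys=[]
    for Q in(L,R):
        uu=(Q[:,:2]-c)@ex; vv=(Q[:,:2]-c)@ey; s=np.polyfit(uu,vv,1); ys.append((s[0],np.polyval(s,-.07))); print(s,np.median(Q[:,2]),np.ptp(uu))
    yaw+=np.arctan(np.mean([a for a,_ in ys]))
    m=c+ex*-.07+ey*np.mean([b for _,b in ys]); print("yaw",np.degrees(yaw),"pt",m,"gap",ys[0][1]-ys[1][1])
line(cb,"crossbar")
u=(Y[:,:2]-c)@ex; print("u range",np.percentile(u,[0,1,99,100]),"tips z",Y[u<-.09][:,2].max() if (u<-.09).any() else None, np.median(Y[u<-.09],0))
E
```

```text
t: 2.95
tcp_pos: [0.4996, 0.1717, 0.4203]
orientation: [[-0.128, 0.992, -0.001], [0.992, 0.128, 0.001], [0.001, -0.001, -1.0]]
ft_force: [0.2, 0.1, 0.0]
finger_gap: 1.001
[0.499 0.172 0.42 ] 3.0 [[ 0.992  0.124  0.029  0.49 ]
 [ 0.127 -0.962 -0.241  0.236]
 [-0.002  0.242 -0.97   0.582]
 [ 0.     0.     0.     1.   ]]
[907, 336, 303]
[-0.006  0.04 ] 0.18083927313011122 0.06432982170692306
[-0.007 -0.035] 0.18089607393093243 0.06469998106580041
yaw -14.387146838837957 pt [0.553 0.173] gap 0.07560671371559176
[909, 337, 303]
[0.   0.04] 0.18084447810676862 0.064836146409508
[ 0.    -0.035] 0.18087936577702224 0.06442898171084532
yaw -14.377219791457225 pt [0.553 0.173] gap 0.07559327886868399
[909, 337, 303]
[0.   0.04] 0.18084447810676862 0.06483605421868706
[-0.    -0.035] 0.18087936577702224 0.06442856085938319
yaw -14.37713686568429 pt [0.553 0.173] gap 0.07559327730033953
crossbar 909 mid [0.615 0.157] yaw of y-axis -14.34 len 0.092 z [0.179 0.186 0.194]
u range [-0.104 -0.102  0.001  0.003] tips z 0.2041585643907312 [0.529 0.212 0.197]
```

View pics/w1.png

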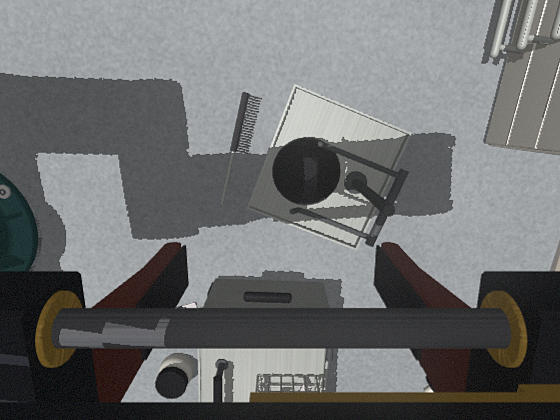

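The wrist view shows the hook's prong tips at (320,145) and (295,211) and the crossbar at (385,208), with the bowl below at (305,170). Depth gives the hook at about (0.549, 0.174), yaw -14.4°, and prong tops at z 0.181, which fits 0.183 for the hung bar. Next I go above the basket.

```bash
python3 -m crank '[{"slide":[0.088,-0.58,-0.06],"roll":0},{"slide":[0.088,-0.58,-0.06],"roll":0},{"slide":[0.088,-0.58,-0.06],"roll":0},{"slide":[0.088,-0.58,-0.06],"roll":0},{"slide":[0.088,-0.58,-0.06],"roll":0},{"slide":[0.088,-0.58,-0.06],"roll":0},{"slide":[0.088,-0.58,-0.06],"roll":0}]' 1 
python3 - <<'E'
from h import *
np.set_printoptions(precision=4,suppress=True)
p,d,K,T=shot("wrist","pics/w2.png"); o=env.get_obs();print(o["tcp_pos"],o["t"])
X=cloud(d,K,T); X=X[d>0].reshape(-1,3)
for n,zl in(("bar",.235),("bartop",.243)):
    B=X[(abs(X[:,0]-.5525)<.04)&(abs(X[:,1]+.1765)<.1)&(X[:,2]>zl)&(X[:,2]<.27)]
    if len(B)>5: line(B,n)
B=X[(X[:,2]>.155)&(X[:,2]<.18)&(abs(X[:,0]-.46)<.045)&(abs(X[:,1]+.17)<.12)]
if len(B)>5: line(B,"lidhandle")
s=proj([[.5525,-.1765,.25],[.47,-.18,.167]],K,T);print(s)
for c in("scene","side"):
    p,d,K,T=shot(c);X=cloud(d,K,T); X=X[d>0].reshape(-1,3)
    for lo,hi,xc,n in((.24,.26,.5525,"bar"),(.158,.178,.46,"lidhandle")):
        B=X[(abs(X[:,0]-xc)<.03)&(abs(X[:,1]+.1765)<.1)&(X[:,2]>lo)&(X[:,2]<hi)]
        if len(B)>5: line(B,c+n)
E
```

```text
t: 3.88
tcp_pos: [0.5525, -0.177, 0.383]
orientation: [[-0.127, 0.992, -0.002], [0.992, 0.127, 0.001], [0.001, -0.002, -1.0]]
ft_force: [-0.0, 0.6, 0.1]
finger_gap: 0.998
[ 0.5524 -0.1754  0.3836] 3.925
bar 1448 mid [ 0.5503 -0.1762] yaw of y-axis 7.03 len 0.138 z [0.241  0.2497 0.2521]
bartop 1352 mid [ 0.5503 -0.1766] yaw of y-axis 7.05 len 0.125 z [0.247  0.2498 0.2522]
lidhandle 1492 mid [ 0.4559 -0.1582] yaw of y-axis 4.4 len 0.12 z [0.1675 0.1718 0.1735]
[[282.8267 201.0198]
 [202.7165 177.208 ]]
scenebar 102 mid [ 0.5552 -0.1806] yaw of y-axis 6.97 len 0.125 z [0.2428 0.2494 0.2527]
scenelidhandle 131 mid [ 0.4591 -0.1582] yaw of y-axis 4.89 len 0.121 z [0.1637 0.1708 0.1742]
sidebar 102 mid [ 0.5504 -0.1774] yaw of y-axis 7.58 len 0.126 z [0.2424 0.2504 0.2536]
sidelidhandle 149 mid [ 0.4547 -0.1561] yaw of y-axis 5.47 len 0.122 z [0.1667 0.1725 0.1759]
```

View pics/w2.png

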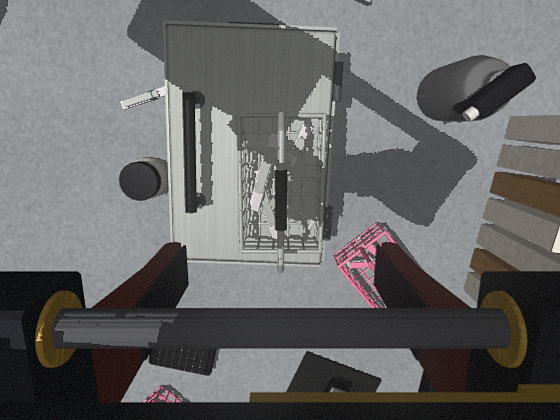

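The wrist view shows the basket's bar with its black sleeve at (281,200) and the lid handle at (191,150). Three views agree on the bar: about (0.551, -0.177, 0.247), yaw 7°. The lid handle is at about (0.4565, -0.158, 0.167), yaw 4.9°. I'll go down and grip.

```bash
python3 -m crank '[{"slide":[-0.002,0,-0.1],"roll":0},{"slide":[-0.002,0,-0.2],"roll":0},{"slide":[-0.002,0,-0.26],"roll":0},{"slide":[-0.002,0,-0.26],"roll":0}]' 1 
python3 -m crank '[{"slide":[0,0,0],"roll":0},{"slide":[0,0,0],"roll":0},{"slide":[0,0,0],"roll":0},{"slide":[0,0,0],"roll":0},{"slide":[0,0,0],"roll":0},{"slide":[0,0,0],"roll":0}]' -1
```

```text
t: 4.53
tcp_pos: [0.5494, -0.1734, 0.2263]
orientation: [[-0.131, 0.991, -0.006], [0.991, 0.131, 0.003], [0.004, -0.005, -1.0]]
ft_force: [-0.6, -0.3, 0.6]
finger_gap: 0.999
t: 5.28
tcp_pos: [0.5514, -0.1765, 0.2286]
orientation: [[-0.128, 0.992, -0.0], [0.992, 0.128, -0.0], [0.0, -0.0, -1.0]]
ft_force: [0.0, 0.2, 0.7]
finger_gap: 0.354
```

```bash
python3 -m crank '[{"slide":[0,0,0],"roll":0},{"slide":[0,0,0],"roll":0},{"slide":[0,0,0],"roll":0},{"slide":[0,0,0],"roll":0}]' -1; python3 -m crank '[{"slide":[0,0,0.02],"roll":0},{"slide":[0,0,0.06],"roll":0},{"slide":[0,0,0.13],"roll":0},{"slide":[0,0,0.13],"roll":0}]' -1
```

```text
t: 5.78
tcp_pos: [0.5515, -0.1763, 0.2285]
orientation: [[-0.129, 0.992, -0.0], [0.992, 0.129, 0.0], [0.0, -0.0, -1.0]]
ft_force: [0.7, 0.3, -1.6]
finger_gap: 0.106
t: 6.28
tcp_pos: [0.5535, -0.1773, 0.3106]
orientation: [[-0.129, 0.992, 0.007], [0.992, 0.129, -0.003], [-0.004, 0.006, -1.0]]
ft_force: [0.8, 0.3, -3.2]
finger_gap: 0.107
```

Gripped and lifted, with about 3.2 N of weight. Next I carry it to the front of the hook and turn it to match.

```bash
python3 -m crank '[{"slide":[-0.01,0.03,0.01],"roll":0},{"slide":[-0.03,0.09,0.01],"roll":-0.04},{"slide":[-0.06,0.17,0.01],"roll":-0.08},{"slide":[-0.09,0.25,0.01],"roll":-0.12},{"slide":[-0.12,0.33,0.01],"roll":-0.16},{"slide":[-0.15,0.41,0.01],"roll":-0.2},{"slide":[-0.18,0.5,0.01],"roll":-0.24},{"slide":[-0.21,0.58,0.01],"roll":-0.249},{"slide":[-0.231,0.63,0.01],"roll":-0.249},{"slide":[-0.231,0.643,0.01],"roll":-0.249}]' -1; python3 -m crank '[{"slide":[0,0,-0.03],"roll":0},{"slide":[0,0,-0.09],"roll":0},{"slide":[0,0,-0.15],"roll":0},{"slide":[0,0,-0.163],"roll":0},{"slide":[0,0,-0.163],"roll":0}]' -1
python3 - <<'E'
from h import *
ex=np.array([.9687,-.2487]);ey=np.array([.2487,.9687]);hk=np.array([.549,.174])
o=env.get_obs();print(o["tcp_pos"],o["t"],o["ft_force"])
rows=[]
for c,(x,y) in(("scene",(210,120)),("side",(160,120))):
    p,d,K,T=shot(c);X=cloud(d,K,T)[d>0]
    r=X[:,:2]-hk;u=r@ex;v=r@ey
    m=(u<-.09)&(u>-.19)&(abs(v)<.09)&(X[:,2]>.215)&(X[:,2]<.24)
    print(c,m.sum(),"v range",np.percentile(v[m],[0,2,98,100]).round(4),"u med",np.median(u[m]).round(4))
    rows.append(cv2.resize(p[y:y+150,x:x+190],(400,316),interpolation=cv2.INTER_CUBIC)[:,:,::-1])
cv2.imwrite("pics/crop2.png",np.hstack(rows))
E
```

```text
t: 7.52
tcp_pos: [0.4098, 0.211, 0.3114]
orientation: [[0.239, 0.971, -0.003], [0.971, -0.239, -0.0], [-0.001, -0.003, -1.0]]
ft_force: [0.0, 0.3, -1.8]
finger_gap: 0.106
t: 8.15
tcp_pos: [0.4127, 0.209, 0.2147]
orientation: [[0.243, 0.97, -0.001], [0.97, -0.243, -0.001], [-0.001, -0.001, -1.0]]
ft_force: [0.4, 0.0, -2.3]
finger_gap: 0.107
[0.41267169 0.2090007  0.21473683] 8.15 [ 4.04891462e-01  1.28725193e-03 -2.29755813e+00]
scene 102 v range [-0.071  -0.068   0.0627  0.0669] u med -0.1362
side 82 v range [-0.0687 -0.0687  0.0449  0.0577] u med -0.1407
```

View pics/crop2.png

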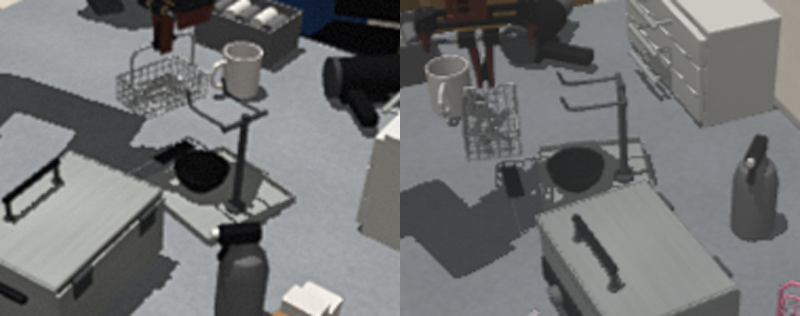

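The basket is level in front of the hook, in crop at (160,85) left and (490,125) right, with the mug clear of it. Bar at z 0.2335. I'll come down 12 mm and then slide in.

```bash
python3 -m crank '[{"slide":[0,0,-0.02],"roll":0},{"slide":[0.03,-0.008,-0.02],"roll":0},{"slide":[0.07,-0.018,-0.02],"roll":0},{"slide":[0.11,-0.028,-0.02],"roll":0},{"slide":[0.15,-0.038,-0.02],"roll":0},{"slide":[0.19,-0.049,-0.02],"roll":0},{"slide":[0.226,-0.058,-0.02],"roll":0},{"slide":[0.226,-0.058,-0.02],"roll":0},{"slide":[0.226,-0.058,-0.02],"roll":0}]' -1
python3 - <<'E'
from h import *
ex=np.array([.9687,-.2487]);ey=np.array([.2487,.9687]);hk=np.array([.549,.174])
o=env.get_obs();print(o["tcp_pos"],o["t"],o["ft_force"])
rows=[]
for c,(x,y) in(("scene",(240,130)),("side",(190,120))):
    p,d,K,T=shot(c)
    rows.append(cv2.resize(p[y:y+120,x:x+150],(400,320),interpolation=cv2.INTER_CUBIC)[:,:,::-1])
cv2.imwrite("pics/crop3.png",np.hstack(rows))
E
```

```text
t: 9.38
tcp_pos: [0.5479, 0.1745, 0.2025]
orientation: [[0.242, 0.97, -0.001], [0.97, -0.242, -0.0], [-0.0, -0.001, -1.0]]
ft_force: [0.3, -0.6, -2.3]
finger_gap: 0.101
[0.54787862 0.17446519 0.20250823] 9.375 [ 0.29148639 -0.59555007 -2.26606532]
```

View pics/crop3.png

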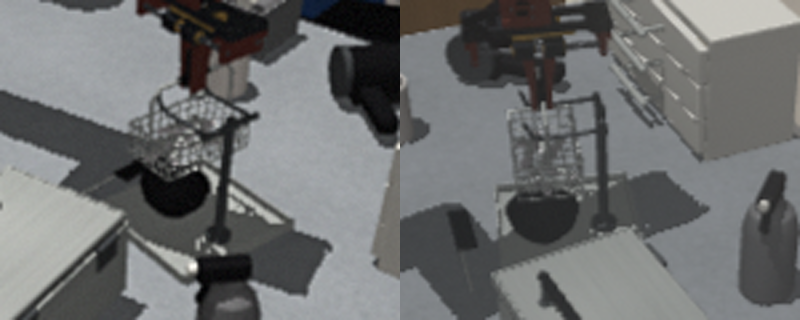

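The basket is under the prongs, with the fingers between them and no contact force. I'll lower it onto the hook.

```bash
python3 -m crank '[{"slide":[0,0,-0.025],"roll":0},{"slide":[0,0,-0.05],"roll":0},{"slide":[0,0,-0.063],"roll":0},{"slide":[0,0,-0.065],"roll":0},{"slide":[0,0,-0.065],"roll":0}]' -1
```

```text
t: 10.1
tcp_pos: [0.5472, 0.1745, 0.164]
orientation: [[0.242, 0.97, -0.002], [0.97, -0.242, -0.0], [-0.001, -0.002, -1.0]]
ft_force: [-4.5, -1.7, 7.2]
finger_gap: 0.105
```

Contact made. I'll release and rise straight up.

```bash
python3 -m crank '[{"slide":[0,0,0],"roll":0},{"slide":[0,0,0],"roll":0},{"slide":[0,0,0],"roll":0},{"slide":[0,0,0],"roll":0},{"slide":[0,0,0],"roll":0}]' 0.1
python3 -m crank '[{"slide":[0,0,0.03],"roll":0},{"slide":[0,0,0.1],"roll":0},{"slide":[0,0,0.2],"roll":0},{"slide":[0,0,0.3],"roll":0},{"slide":[0,0,0.3],"roll":0}]' 0.1
python3 - <<'E'
from h import *
ex=np.array([.9687,-.2487]);ey=np.array([.2487,.9687]);hk=np.array([.549,.174])
o=env.get_obs();print(o["tcp_pos"],o["t"],o["ft_force"],o["finger_gap"])
rows=[]
for c,(x,y) in(("scene",(240,130)),("side",(190,120)),("wrist",None) ):
    if c!="wrist":
        p,d,K,T=shot(c)
        rows.append(cv2.resize(p[y:y+120,x:x+150],(400,320),interpolation=cv2.INTER_CUBIC)[:,:,::-1])
    else: p,d,K,T=shot(c)
    X=cloud(d,K,T)[d>0];r=X[:,:2]-hk;u=r@ex;v=r@ey
    m=(abs(u)<.02)&(abs(v)<.025)&(X[:,2]>.165)&(X[:,2]<.21)
    if m.sum(): print(c,m.sum(),"bar u",np.median(u[m]),"z",np.median(X[m,2]))
    m=(abs(u)<.02)&(abs(v)<.09)&(X[:,2]>.165)&(X[:,2]<.21)
    if m.sum(): print("v",np.percentile(v[m],[0,2,98,100]))
cv2.imwrite("pics/crop4.png",np.hstack(rows))
E
```

```text
t: 10.72
tcp_pos: [0.5484, 0.1746, 0.1638]
orientation: [[0.242, 0.97, -0.0], [0.97, -0.242, 0.0], [0.0, -0.0, -1.0]]
ft_force: [-0.0, -0.2, -0.6]
finger_gap: 0.55
t: 11.35
tcp_pos: [0.5514, 0.1753, 0.3496]
orientation: [[0.242, 0.97, 0.011], [0.97, -0.242, 0.002], [0.005, 0.01, -1.0]]
ft_force: [0.0, -1.5, -0.4]
finger_gap: 0.551
[0.55139339 0.17527402 0.34959378] 11.35 [ 0.04526778 -1.46624827 -0.35169983] 0.5507986202458954
scene 33 bar u 0.0018804349834079309 z 0.18607503660857005
v [-0.06968124 -0.06734767  0.06512475  0.06945511]
side 27 bar u -0.002149269247774992 z 0.18896810150082344
v [-0.06831893 -0.0674123   0.05067007  0.05932793]Traceback (most recent call last):
  File "<stdin>", line 5, in <module>
TypeError: cannot unpack non-iterable NoneType object
```

The basket hangs centred: bar offset about 2 mm along and 1 mm across, height about 0.184. Next I move above the lid handle.

```bash
python3 -m crank '[{"slide":[-0.02,-0.07,0],"roll":0.05},{"slide":[-0.152,-0.553,-0.07],"roll":0.222},{"slide":[-0.152,-0.553,-0.07],"roll":0.222},{"slide":[-0.152,-0.553,-0.07],"roll":0.222},{"slide":[-0.152,-0.553,-0.07],"roll":0.222},{"slide":[-0.152,-0.553,-0.07],"roll":0.222},{"slide":[-0.152,-0.553,-0.07],"roll":0.222},{"slide":[-0.152,-0.553,-0.07],"roll":0.222},{"slide":[-0.152,-0.553,-0.07],"roll":0.222}]' 0.1
python3 - <<'E'
from h import *
o=env.get_obs();print(o["tcp_pos"],o["t"],o["ft_force"],o["finger_gap"])
for c in("wrist","side","scene"):
    p,d,K,T=shot(c); X=cloud(d,K,T)[d>0]
    B=X[(X[:,2]>.155)&(X[:,2]<.178)&(abs(X[:,0]-.457)<.03)&(abs(X[:,1]+.158)<.1)]
    if len(B)>9: line(B,c+" lidhandle")
    if c!="wrist":
        x,y=(240,130) if c=="scene" else (190,120)
        globals()[c]=cv2.resize(p[y:y+120,x:x+150],(400,320),interpolation=cv2.INTER_CUBIC)[:,:,::-1]
cv2.imwrite("pics/crop4.png",np.hstack([scene,side]))
E
```

```text
t: 12.58
tcp_pos: [0.4573, -0.1557, 0.3013]
orientation: [[-0.09, 0.996, -0.001], [0.996, 0.09, 0.001], [0.001, -0.001, -1.0]]
ft_force: [-0.8, -0.5, -0.0]
finger_gap: 0.548
[ 0.45732358 -0.15566978  0.30133847] 12.575 [-0.79642252 -0.50974778 -0.01960833] 0.5483869556262405
wrist lidhandle 2124 mid [ 0.4548 -0.1585] yaw of y-axis 4.81 len 0.121 z [0.1684 0.1718 0.1734]
side lidhandle 154 mid [ 0.4548 -0.1578] yaw of y-axis 5.54 len 0.122 z [0.1611 0.1726 0.1761]
scene lidhandle 140 mid [ 0.4598 -0.1594] yaw of y-axis 4.89 len 0.12 z [0.1587 0.171  0.174 ]
```

View pics/crop4.png

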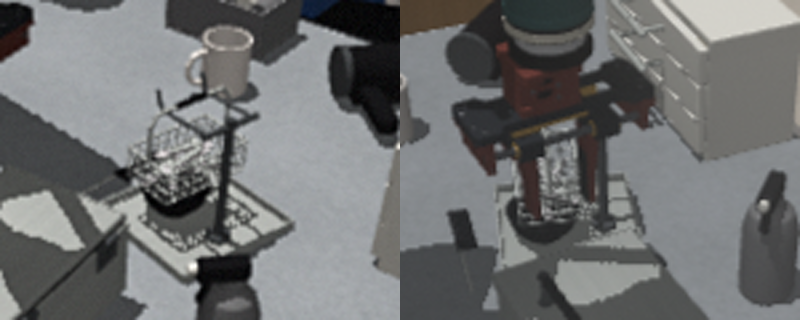

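The basket hangs upright on both prongs, at (185,140) in the left half. Now down onto the lid handle and close.

```bash
python3 -m crank '[{"slide":[-0.001,-0.002,-0.1],"roll":0},{"slide":[-0.001,-0.002,-0.19],"roll":0},{"slide":[-0.001,-0.002,-0.25],"roll":0},{"slide":[-0.001,-0.002,-0.257],"roll":0},{"slide":[-0.001,-0.002,-0.257],"roll":0}]' 0.1
python3 -m crank '[{"slide":[0,0,0],"roll":0},{"slide":[0,0,0],"roll":0},{"slide":[0,0,0],"roll":0},{"slide":[0,0,0],"roll":0},{"slide":[0,0,0],"roll":0},{"slide":[0,0,0],"roll":0}]' -1
```

```text
t: 13.35
tcp_pos: [0.4575, -0.1583, 0.1485]
orientation: [[-0.089, 0.996, 0.001], [0.996, 0.089, -0.0], [-0.001, 0.001, -1.0]]
ft_force: [-0.1, -0.5, 0.4]
finger_gap: 0.547
t: 14.1
tcp_pos: [0.4561, -0.1585, 0.1479]
orientation: [[-0.089, 0.996, -0.001], [0.996, 0.089, -0.0], [-0.0, -0.001, -1.0]]
ft_force: [-2.1, -0.2, 6.0]
finger_gap: 0.126
```

Gripped at 11 mm. I'll pull gently along the arc.

```bash
python3 -m crank '[{"slide":[0.001,0,0.002],"roll":0},{"slide":[0.001,0,0.004],"roll":0},{"slide":[0.002,0,0.006],"roll":0},{"slide":[0.003,0,0.008],"roll":0},{"slide":[0.003,0,0.01],"roll":0},{"slide":[0.003,0,0.01],"roll":0}]' -1
```

```text
t: 14.85
tcp_pos: [0.4581, -0.1583, 0.1539]
orientation: [[-0.088, 0.996, -0.001], [0.996, 0.088, 0.0], [0.0, -0.001, -1.0]]
ft_force: [-3.4, -2.2, 1.0]
finger_gap: 0.128
```

```bash
cat >> h.py <<'E'
def lid():
    o=env.get_obs(); print("t",o["t"],"tcp",o["tcp_pos"].round(4),"f",np.round(o["ft_force"],1),"gap",round(o["finger_gap"],3))
    yaw=np.radians(4.9); ex=np.array([np.cos(yaw),np.sin(yaw)]); ey=np.array([-ex[1],ex[0]])
    h=np.array([.4565,-.158])+.148*ex
    for c in("side","scene"):
        p,d,K,T=shot(c); X=cloud(d,K,T)[d>0]; r=X[:,:2]-h; u=r@ex; v=r@ey
        m=(u>-.172)&(u<-.02)&(abs(v)>.07)&(abs(v)<.12)&(X[:,2]>.12)&(X[:,2]<.21)
        if m.sum()<20: print(c,"few");continue
        z=X[m,2]; a=np.polyfit(u[m],z,1); k=abs(z-np.polyval(a,u[m]))<.01; a=np.polyfit(u[m][k],z[k],1)
        print(c,m.sum(),"lid angle",-np.arctan(a[0]).round(4),"top z at hinge",a[1].round(4))
E
python3 -c "
from h import *
lid()"
```

```text
t 14.85 tcp [ 0.4581 -0.1583  0.1539] f [-3.4 -2.2  1. ] gap 0.128
side 897 lid angle 0.0404 top z at hinge 0.1333
scene 1001 lid angle 0.0427 top z at hinge 0.132
```

The lid is at 0.04 rad and rising with the fingers. Continuing up the arc to about 0.17 rad.

```bash
python3 -m crank '[{"slide":[0.001,0,0.003],"roll":0},{"slide":[0.002,0,0.006],"roll":0},{"slide":[0.004,0,0.01],"roll":0},{"slide":[0.006,0,0.014],"roll":0},{"slide":[0.007,0,0.018],"roll":0},{"slide":[0.009,0,0.022],"roll":0},{"slide":[0.011,0,0.026],"roll":0},{"slide":[0.013,0,0.03],"roll":0},{"slide":[0.013,0,0.03],"roll":0},{"slide":[0.013,0,0.03],"roll":0}]' -1; python3 -c "
from h import *
lid()"
```

```text
t: 16.2
tcp_pos: [0.4654, -0.1577, 0.1716]
orientation: [[-0.088, 0.996, -0.002], [0.996, 0.088, 0.001], [0.001, -0.002, -1.0]]
ft_force: [-7.1, -0.3, -0.5]
finger_gap: 0.129
t 16.2 tcp [ 0.4654 -0.1577  0.1716] f [-7.1 -0.3 -0.5] gap 0.129
side 892 lid angle 0.1579 top z at hinge 0.1337
scene 1094 lid angle 0.1587 top z at hinge 0.1324
```

The lid is at 0.158 rad, so its front edge is about 28 mm up. I'll hold for a moment, then run the last checks.

```bash
python3 -m crank '[{"slide":[0,0,0],"roll":0},{"slide":[0,0,0],"roll":0},{"slide":[0,0,0],"roll":0},{"slide":[0,0,0],"roll":0},{"slide":[0,0,0],"roll":0},{"slide":[0,0,0],"roll":0}]' -1; python3 - <<'E'
from h import *
lid()
ex=np.array([.9687,-.2487]);ey=np.array([.2487,.9687]);hk=np.array([.549,.174]); out=[]
for c in("scene","side"):
    p,d,K,T=shot(c); out.append(p[:,:,::-1][60:380,80:480]); X=cloud(d,K,T)[d>0];r=X[:,:2]-hk;u=r@ex;v=r@ey
    m=(abs(u)<.02)&(abs(v)<.025)&(X[:,2]>.165)&(X[:,2]<.21)
    if m.sum(): print(c,"bar u",np.median(u[m]).round(4),"z",np.median(X[m,2]).round(4))
    for l in("cream_jar_mid","tint_bowl_mid","spray_bottle_mid","mug_mid","clip","comb","hairbrush"):
        print(l,[np.round(x["at"],3).tolist() for x in eyes.recognise(l,c)[:1]])
cv2.imwrite("pics/fin.png",np.hstack(out))
E
```

```text
t: 17.05
tcp_pos: [0.4654, -0.1577, 0.1716]
orientation: [[-0.088, 0.996, -0.002], [0.996, 0.088, 0.001], [0.001, -0.002, -1.0]]
ft_force: [-6.1, -0.2, -1.1]
finger_gap: 0.128
t 17.05 tcp [ 0.4654 -0.1577  0.1716] f [-6.1 -0.2 -1.1] gap 0.128
side 884 lid angle 0.157 top z at hinge 0.1338
scene 1075 lid angle 0.1595 top z at hinge 0.1324
scene bar u 0.0018 z 0.1858
cream_jar_mid [[0.55, 0.166, 0.096]]
tint_bowl_mid [[0.546, 0.164, 0.028]]
spray_bottle_mid [[0.772, -0.069, 0.108]]
mug_mid [[0.405, 0.477, 0.06]]
clip []
comb []
hairbrush [[0.427, -0.491, 0.022]]
cream_jar_mid [[0.359, -0.23, 0.048]]
tint_bowl_mid []
spray_bottle_mid [[0.745, -0.074, 0.089]]
mug_mid [[0.396, 0.477, 0.058]]
clip [[0.349, -0.11, 0.001]]
comb [[0.511, 0.201, 0.115]]
hairbrush [[0.513, 0.2, 0.115]]
```

View pics/fin.png

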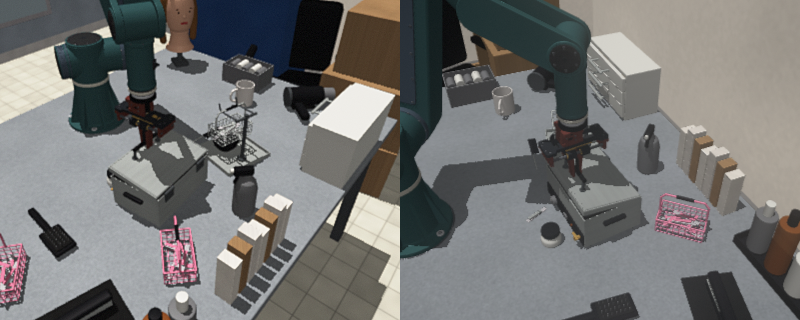

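The picture shows the basket hanging on the stand at (230,128) in the left half, the lid ajar in the gripper at (150,150), and the bystanders in place. Handing in.

```bash
python3 -c "
from cell import env
print(env.finish_job())"
```

```text
the job is handed in; nothing more can be done
None
```

I hung the steel basket by its handle on both prongs and let it go. Then I broke the lid's seal and handed in at about 17 s with the gripper still holding the lid ajar. `finish_job` gives no verdict, so the points below are my own last checks.

- **Basket:** the bar was about 2 mm along and 1 mm across from the hook point. The camera saw its top at z 0.186, which fits it resting on the prongs. It looked upright in the pictures; I did not measure its tilt.
- **Lid:** two views gave 0.157 and 0.160 rad, so the front edge was about 28 mm up. It stayed still over the last 0.75 s.
- **Lid grip:** the fingers stayed closed on the lid handle at about 11 mm. The vertical wrist force read only about -1 N (with -6 N along x), less than the 5 N I expected for carrying the lid. The angle shows it was held all the same.
- **Bystanders:** the jar, spray bottle, mug, clip and hairbrush were each found within about 5 mm of their starting places in at least one view. The tint bowl read about 22 mm off in the scene view, probably because the basket now partly hides it; it was not found in the side view.
- **Not confirmed:** the detector did not find the comb again. Both the comb and hairbrush readings from the side view landed near the hanging basket and are false. I saw no contact with either.

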